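Draw a blank from the spring magazine and clamp it in the holding jig

TASK

Load the holding jig: draw the top timber blank out of the spring-loaded magazine so that the next one lifts into its place under the lips, and lay it flat in the jig, snug against both the end fence and the side fence. Then swing the keeper bar all the way round across the blank to its stop. Leave the other two blanks in the magazine and do not disturb the things lying around.

Things in the scene. Friction and masses are not known exactly. Their poses are not given: they have to be found in the camera images.
- magazine: Fixed grey metal magazine, 124 x 94 x 126 mm, with a stack of three timber blanks, their 90 mm length along its x. Origin on the table under the stack's centre; z up; -x is its open front (roughly towards the robot), where blanks are drawn out. Walls stand round the rear half only (x over 6 mm, outer faces y = +-37.5 mm), plus a front stop (x = -54 to -38 mm with its posts) up to z = 84 mm.
- magazine_top (a point): Centre of the top blank's upper face, z = 120 mm, axes as the magazine. Two 6 mm lips from y = +-22 mm outwards hold down only its rear, x = 6 to 50 mm: slide it level at least 45 mm to -x before lifting. Its front part (x = -45 to 6) is free above and at both sides. The blank below is just as wide: fingertips no deeper than 28 mm under this face.
- follower (a joint): Lift of the spring-loaded follower plate under the stack, m: 0 with three blanks, about 0.030 once one is out and the next has risen to the lips. It presses the stack up on the lips with about 3 to 6 N.
- blank_1: Top blank of the stack: timber offcut, a block 60 x 90 x 30 mm, about 110 g; origin at the centre of its underside, z up, its 90 mm length along its y, 60 mm width along x. In the magazine its underside is at z = 90 mm and its y lies along the magazine's x.
- blank_2: Middle blank, stays in the magazine: timber offcut, a block 60 x 90 x 30 mm, about 110 g; origin at the centre of its underside, z up, its 90 mm length along its y, 60 mm width along x. 
- blank_3: Bottom blank, stays in the magazine: timber offcut, a block 60 x 90 x 30 mm, about 110 g; origin at the centre of its underside, z up, its 90 mm length along its y, 60 mm width along x. 
- jig: Fixed plywood jig, plate 136 x 136 x 12 mm. Origin on the table under the blank's proper place; z up; x along the seated blank, roughly away from the robot. End fence: inner face x = 45 mm, 90 mm wide. Short side fence: inner face y = 30 mm, x = 9 to 45 mm. Both 24 mm above the plate. Keeper's pivot post, 14 mm thick, at x = 20, y = -46 mm. Finger room beside the near half (x = -45 to 0).
- jig_seat (a point): On the jig plate's upper face (12 mm above the table), at the centre of the underside of a blank that touches both fences; axes as the jig. The blank's 90 mm length must lie along x (either way round).
- keeper_pivot (a point): Point on the vertical pivot axis of the keeper bar, at the bar's underside, 44 mm above the table, at x = 20, y = -46 mm of the jig; axes as the jig.
- keeper (a joint): Angle of the keeper bar, rad: 0 = closed, bar across the blank along the jig's +y, at its stop; it grows clockwise seen from above, 1.57 = bar pointing along the jig's +x; limit 2.2. Stiff: stays where it is left, 0.08 N m to move (about 2 N at the peg).
- keeper_grip (a point): Middle of the upright black round peg on the keeper bar, 50 mm from the pivot axis. The peg is 14 mm thick, 34 mm tall, from 52 to 86 mm above the table (this point: 69 mm). The bar is 18 mm wide, 8 mm thick, 44 to 52 mm above the table, 2 mm over a seated blank.
- guard_nose (a point): Fixed obstacle, no part of the work: the saw's tall grey blade guard with a red nose, hanging over the table to the left of the work. It fills world y = 0.15 to 0.23 m from its nose at x = 0.56 m onwards away from the robot, 0.06 to 0.6 m above the table. The arm starts on its left side: pass in front of it, nearer the robot. This point: lower front end of the nose.
- tape_measure: Bystander: yellow and black tape measure, 62 x 82 x 36 mm; origin at its underside.
- grease_tin: Bystander: round blue tin, 69 mm across, 47 mm tall; origin at its underside.
- pencil: Bystander: red carpenter's pencil, 166 mm long; origin at its underside.
- star_knob: Bystander: black star knob with a steel stud, 48 mm across, 62 mm tall; origin at its underside.
Mind the look-alikes: they are no part of the job. Several things have the shape of the magazine; the one meant has the colours described above.

How it is judged:
By the outcome, as a careful person would: the job done as asked, in the order asked, and still so for the second after the job is handed in, with the robot touching nothing.
It also fails if it takes over 58 s, if anything falls off the work surface, if the arm or the gripper's body presses on something with over 40 N, if the wrist force passes 120 N, or if a joint passes its speed limit or range.

ROBOT

A 6-joint arm with a two-finger parallel gripper is mounted at the origin on a cart in front of the work surface, level with it; the furniture and walls round the work are solid. World frame = base frame: x ahead of the robot, y to its left, z up, the work surface at z = 0. Lengths are in m, angles in rad, forces in N, time in s.
With the tool pointing down it reaches from about 0.35 to 0.775 m from the base axis. Payload 5.5 kg.
Tool frame: the origin (TCP) lies at the very end of the fingers, on their centre line; the grasp point (between the pads) lies 19 mm behind it; z points along the fingers, y is the line along which they close (so a half turn about z gives the same grasp; the last joint's range is limited). The gripper opens to 85 mm and grips with 20 to 120 N. Pads are 22 mm wide; open, the fingers measure 114 mm over their backs; the gripper's body (76 mm by 85 mm) begins 54 mm behind the grasp point. The pads swing forward as they close: fully open they stand 13 mm farther back than shut.
Start: joints at [1.161, 0.313, 0.046, 1.304, 0, 1.431], TCP at [0.153, 0.554, 0.231] pointing down, gripper open.
Joint ranges: [-2.76, 2.76], [-0.86, 1.69], [-1.03, 1.26], [-2.2, 2.34], [-1.47, 1.5], [-3.14, 3.14]. Speed limits (rad/s): [2.57, 2.57, 3.14, 3.14, 3.14, 3.14].

INTERFACE

Orientations are given as a unit quaternion [w, x, y, z].
In Python, from workcell import get_state, read_camera, calibration, hand_in gives the robot as it stands.
- The arm moves only by the tool drive_tool, never from a script. Its argument "deltas" is a list that holds one entry, the list of rows, each a list of 7 numbers: the closure in counts, from 0 (fully open) to 255 (shut), then the shift along the tool's x, y, z in m, then the turn, a rotation vector about the tool's x, y, z in degrees. A call has 1 to 12 rows; each row is the pose to reach, as a shift and turn from the pose commanded when the call began, along the tool's axes at that moment; what a row does not reach only later rows make up. A row lasts 1/8 s, in which the tool goes at most 62.5 mm and 10.7 degrees, less where a joint would pass 70% of its speed; a pose out of reach is approached as far as the arm can. A call with a gripper value outside its range is refused whole. The fingers move at their own pace and stop on an object; "newtons" is the grip in N (left out, the last holds). Time passes only in rows, so rows that repeat a pose let the fingers close. It gives the time, the measured TCP pose, the force, the opening and the grip force at its end, in the units of the state.
- get_state(): the state, without advancing time (a new reading comes with each control period).
- read_camera(name): name is "side" or "top"; returns (picture, depth): 420x560x3 uint8, red, green, blue; 420x560 float32, m along the optical axis (not along the pixel's ray), 0 where there is no reading.
- calibration(name): a dict with "mtx" (3x3 intrinsics, pixels), "k1" (the pictures are not rectified: a ray, as slopes to the right and down, at radius r is drawn at 1 + k1 r^2 times it, then the intrinsics apply), "world_from_camera" (4x4, takes a point from camera to world coordinates). Camera axes: x right, y up, looking along -z (the intrinsics and any distortion apply to the point x, -y, -z); pixel columns grow to the right and rows downward; lengths in m; the calibration is good to about 2 mm. A picture is of the moment at which its call begins. calibration takes no time and is no camera call.
- hand_in(): hands the job in; it is judged then, once.
The state is a dict: "clock": time; "joint_pos": joint angles; "qvel": joint speeds; "tau": joint torques, N m; "tcp_pos": TCP position; "orientation": TCP orientation; "wrist_force": force on the tool from outside, world axes, zero at the start; "ft_torque": the same for the moment, N m; "finger_gap": finger opening in m; "grip_force": force on a finger pad.
Only numpy, scipy, OpenCV 4.12 (cv2) and the standard library are available. Lean on these libraries where they do the work, as an engineer would, in place of code of your own. Each camera call takes 0.05 s, during which the arm holds its last target. There are 200 camera calls.

## Working session

There is one attempt and no reset: what is moved stays moved. The work goes in short steps, Python scripts to look and compute and a tool call to move; the robot and the scene stay as the last step left them, time stands still between calls to the robot, and variables do not carry over. Pictures are saved under pics/ and viewed, at most 13 in all, crops included, and the job is handed in when it is done.

Besides the shell and the picture viewer there is one more tool, called by a JSON object that holds its "api" and its "payload". drive_tool: Moves the arm, as the interface text tells. Its arguments: {"type":"object","properties":{"deltas":{"type":"array","items":{"type":"array","items":{"type":"array","items":{"type":"number"}}}},"newtons":{"type":"number"}},"required":["deltas"]}

```bash
ls; mkdir -p pics; cat > h.py <<'E'
import numpy as np, cv2
from workcell import *
def cam(n):
    p,d=read_camera(n); np.save(f'/tmp/{n}_d.npy',d); np.save(f'/tmp/{n}_p.npy',p); return p,d
def load(n): return np.load(f'/tmp/{n}_p.npy'),np.load(f'/tmp/{n}_d.npy')
def cloud(n,d):
    c=calibration(n);K=np.array(c['mtx'],float);T=np.array(c['world_from_camera'])
    h,w=d.shape;v,u=np.mgrid[:h,:w]
    uv=np.stack([u,v],-1).reshape(-1,1,2).astype(np.float64)
    r=cv2.undistortPoints(uv,K,np.array([c['k1'],0,0,0.])).reshape(h,w,2)
    P=np.stack([r[...,0]*d,-r[...,1]*d,-d],-1)
    W=P@T[:3,:3].T+T[:3,3]; W[d==0]=np.nan
    return W
E
python3 - <<'E'
from h import *
s=get_state();print(s)
for n in('side','top'):
    p,d=cam(n);cv2.imwrite(f'pics/{n}0.png',p[...,::-1]);print(n,calibration(n))
E
```

```text
pics
{'clock': 0.0, 'joint_pos': array([1.16138273e+00, 3.13959584e-01, 4.49246221e-02, 1.30359137e+00,
       1.57566790e-05, 1.43120215e+00]), 'qvel': array([-1.31426621e-03,  2.10653525e-05, -4.70793147e-04,  2.30386092e-04,
        1.06315965e-03,  9.56425493e-04]), 'tau': array([-5.78192194e-04, -4.80623567e+01,  2.98536712e+01,  1.93107646e-02,
       -3.43298607e-04,  1.06465983e-06]), 'tcp_pos': array([0.15305762, 0.55370163, 0.23040987]), 'orientation': array([-2.55611883e-04,  1.34500792e-01,  9.90913064e-01, -8.78606580e-04]), 'wrist_force': array([-0.21481481,  0.06442064,  0.58223768]), 'ft_torque': array([ 0.0049739 ,  0.01357501, -0.03069762]), 'grip_force': 0.0, 'finger_gap': 0.08513815060006409}
side {'mtx': array([[480.91307573,   0.        , 282.8052056 ],
       [  0.        , 480.91307573, 205.45809933],
       [  0.        ,   0.        ,   1.        ]]), 'k1': -0.011349384397111141, 'world_from_camera': array([[ 0.9556564 ,  0.14823275, -0.2544561 ,  0.16807436],
       [-0.29375572,  0.41911991, -0.85909608, -1.22672729],
       [-0.02069856,  0.8957486 ,  0.44407884,  0.71550183],
       [ 0.        ,  0.        ,  0.        ,  1.        ]])}
top {'mtx': array([[524.06060183,   0.        , 282.60303097],
       [  0.        , 524.06060183, 215.21826427],
       [  0.        ,   0.        ,   1.        ]]), 'k1': -0.0885560082533464, 'world_from_camera': array([[-2.95534177e-02,  9.79677998e-01, -1.98387537e-01,
         1.87026616e-01],
       [-9.99562275e-01, -2.86950661e-02,  7.20083822e-03,
        -4.23052312e-02],
       [ 1.36175928e-03,  1.98513508e-01,  9.80097206e-01,
         1.75655735e+00],
       [ 0.00000000e+00,  0.00000000e+00,  0.00000000e+00,
         1.00000000e+00]])}
```

View pics/side0.png

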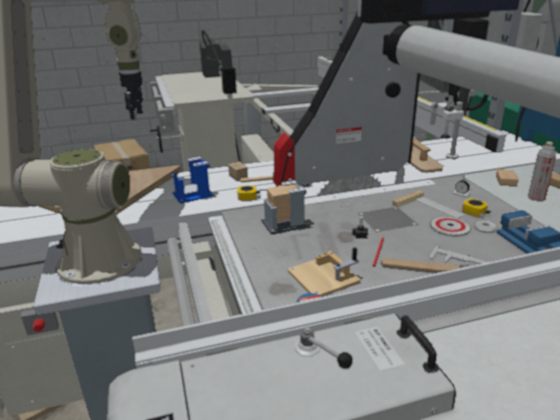

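View pics/top0.png

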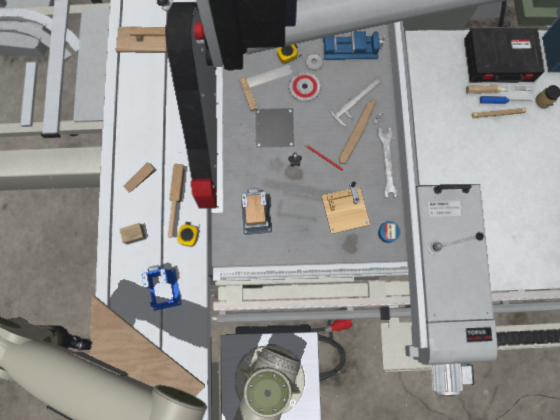

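The side view shows the magazine at about (285,208), the jig at (325,272) and the guard nose at (283,160). In the top view the magazine is at (257,210), the jig at (346,209) and the keeper peg near (354,187).

```bash
python3 - <<'E'
from h import *
p,d=load('top');q,e=load('side')
a=cv2.resize(p[175:245,235:405],None,fx=4,fy=4,interpolation=cv2.INTER_CUBIC)
b=cv2.resize(q[175:300,250:390],None,fx=4,fy=4,interpolation=cv2.INTER_CUBIC)[:, :560]
im=np.zeros((300,680,3),np.uint8);im[:280]=a
cv2.imwrite('pics/ct.png',a[...,::-1]);cv2.imwrite('pics/cs.png',b[...,::-1])
W=cloud('top',d)
def rect(name,m):
    P=W[m][:,:2].astype(np.float32); 
    print(name,len(P),np.median(W[m],0).round(4),cv2.minAreaRect(P*1000))
x,y,z=W[...,0],W[...,1],W[...,2]
v,u=np.mgrid[:420,:560]
wm=(u>235)&(u<280)&(v>180)&(v<240)
wj=(u>315)&(u<375)&(v>175)&(v<240)
print('ztable',np.nanmedian(z[(u>290)&(u<315)&(v>190)&(v<230)]))
rect('blanktop',wm&(z>.11)&(z<.14))
rect('mag',wm&(z>.02))
rect('plate',wj&(z>.007)&(z<.016))
rect('platefence',wj&(z>.007)&(z<.042))
rect('fence',wj&(z>.03)&(z<.042))
rect('bar',wj&(z>.045)&(z<.058))
rect('peg',wj&(z>.075))
for n in('side',):
    Ws=cloud(n,e);zz=Ws[...,2];vv,uu=np.mgrid[:420,:560]
    for nm,m in(('blank',(uu>255)&(uu<315)&(vv>175)&(vv<235)&(zz>.115)&(zz<.135)),('peg',(uu>340)&(uu<365)&(vv>240)&(vv<275)&(zz>.058)&(zz<.095)),('plate',(uu>280)&(uu<365)&(vv>245)&(vv<300)&(zz>.006)&(zz<.017))):
        P=Ws[m];print(nm,len(P),np.median(P,0).round(4),cv2.minAreaRect((P[:,:2]*1000).astype(np.float32)))
E
```

```text
ztable 0.0006355668154647276
blanktop 681 [0.5541 0.036  0.1217] ((555.1935424804688, 36.97755432128906), (114.41393280029297, 74.04021453857422), 1.3328213691711426)
mag 886 [0.5427 0.0356 0.1196] ((548.5419921875, 36.363258361816406), (131.89219665527344, 75.3040771484375), 3.5988616943359375)
plate 1052 [ 0.5412 -0.2687  0.0112] ((562.2275390625, -269.0355224609375), (198.34266662597656, 221.01947021484375), 87.58628845214844)
platefence 1482 [ 0.5476 -0.2652  0.0131] ((562.2275390625, -269.0355224609375), (198.34266662597656, 221.01947021484375), 87.58628845214844)
fence 127 [ 0.5967 -0.2369  0.0362] ((593.2626953125, -256.7425537109375), (47.359405517578125, 103.42489624023438), 23.59255599975586)
bar 81 [ 0.5978 -0.2977  0.0516] ((583.1510009765625, -269.2464599609375), (67.95375061035156, 100.53117370605469), 33.297183990478516)
peg 16 [ 0.6258 -0.2919  0.0872] ((626.532470703125, -291.3893127441406), (11.955766677856445, 14.355566024780273), 45.418121337890625)
blank 362 [0.5526 0.0304 0.1189] ((546.2706298828125, 35.0437126159668), (82.25846099853516, 104.06966400146484), 83.83187103271484)
peg 57 [ 0.6251 -0.2978  0.0735] ((626.7842407226562, -294.53460693359375), (15.565074920654297, 12.162698745727539), 77.43250274658203)
plate 1415 [ 0.5413 -0.2871  0.0104] ((553.1158447265625, -272.99749755859375), (137.5364990234375, 138.40316772460938), 11.574671745300293)
```

View pics/ct.png

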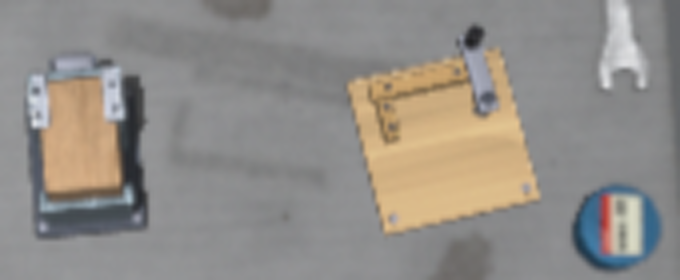

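View pics/cs.png

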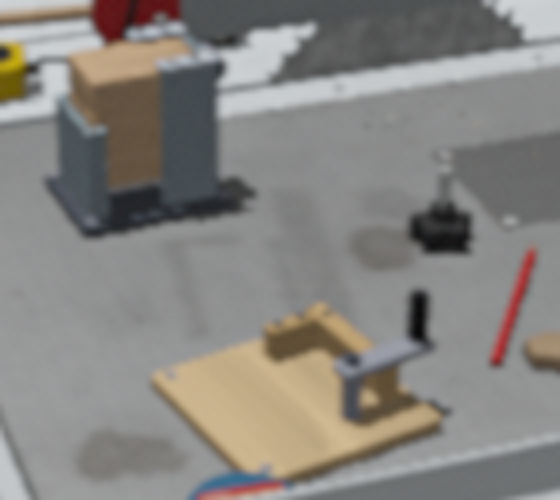

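Crops: the top blank spans crop (45–122, 78–197), held by grey lips at its rear. The jig plate corners are at about (348,82), (500,50), (540,197) and (387,234), and the keeper bar runs from its post at (485,100) to the peg at (473,38), so it stands open at about 1.5 rad. Next I'll measure the edges by colour and rays.

```bash
cat >> h.py <<'E'
def ray(n,uv,z):
    c=calibration(n);K=np.array(c['mtx'],float);T=np.array(c['world_from_camera'])
    r=cv2.undistortPoints(np.array(uv,float).reshape(-1,1,2),K,np.array([c['k1'],0,0,0.])).reshape(-1,2)
    D=np.c_[r[:,0],-r[:,1],-np.ones(len(r))]@T[:3,:3].T; o=T[:3,3]
    return o+D*((z-o[2])/D[:,2])[:,None]
def wood(p,box):
    h=cv2.cvtColor(p,cv2.COLOR_RGB2HSV);m=((h[...,0]>8)&(h[...,0]<28)&(h[...,1]>60)&(h[...,2]>90)).astype(np.uint8)
    u0,u1,v0,v1=box;k=np.zeros_like(m);k[v0:v1,u0:u1]=m[v0:v1,u0:u1]
    c=max(cv2.findContours(k,cv2.RETR_EXTERNAL,cv2.CHAIN_APPROX_NONE)[0],key=cv2.contourArea)
    return c
def rect(n,c,z):
    P=ray(n,c.reshape(-1,2),z)[:,:2]*1000
    return cv2.minAreaRect(P.astype(np.float32))
E
python3 - <<'E'
from h import *
p,d=load('top');q,e=load('side')
for n,im,box in(('top',p,(315,378,178,240)),('side',q,(280,365,245,300))):
    c=wood(im,box);print(n,'plate',rect(n,c,.012))
    ap=cv2.approxPolyDP(c,4,True).reshape(-1,2)
    for a,b in zip(ap,ray(n,ap,.012)):print(a,b[:2].round(4))
c=wood(p,(235,280,180,235));print('blank',rect('top',c,.12),cv2.boundingRect(c))
ap=cv2.approxPolyDP(c,2,True).reshape(-1,2)
for a,b in zip(ap,ray('top',ap,.12)):print(a,b[:2].round(4))
# blank top long edges: left/right per row
for v in range(198,225,4):
    xs=c.reshape(-1,2);xs=xs[xs[:,1]==v][:,0]
    if len(xs)>1:
        w=ray('top',[[xs.min()-.5,v],[xs.max()+.5,v]],.12);print(v,w[:,:2].round(4).tolist())
# peg black
for n,im,box in(('top',p,(345,362,178,195)),('side',q,(348,362,245,263))):
    u0,u1,v0,v1=box;m=im[v0:v1,u0:u1].max(-1)<60;vv,uu=np.nonzero(m);print(n,'peg px',uu.min()+u0,uu.max()+u0,vv.min()+v0,vv.max()+v0,len(vv))
    for z in(.052,.069,.086):
        print(z,ray(n,[[uu.mean()+u0,vv.mean()+v0],[uu.mean()+u0,vv.min()+v0-.5],[uu.mean()+u0,vv.max()+v0+.5]],z)[:,:2].round(4).tolist())
E
```

```text
top plate ((553.042724609375, -269.16815185546875), (136.240966796875, 135.34156799316406), 11.208226203918457)
[359 187] [ 0.6315 -0.3209]
[356 204] [ 0.5719 -0.3071]
[349 189] [ 0.6254 -0.286 ]
[322 195] [ 0.6068 -0.1921]
[331 233] [ 0.4741 -0.2167]
[369 224] [ 0.5012 -0.3473]
side plate ((555.860107421875, -269.8027648925781), (150.45535278320312, 160.89450073242188), 11.588740348815918)
[359 278] [ 0.6313 -0.3219]
[348 277] [ 0.607 -0.309]
[348 267] [ 0.6254 -0.2676]
[341 269] [ 0.6046 -0.2703]
[345 278] [ 0.5981 -0.3106]
[336 280] [ 0.5734 -0.3113]
[332 265] [ 0.5897 -0.2454]
[342 260] [ 0.624  -0.2318]
[331 251] [ 0.6135 -0.1801]
[288 269] [ 0.4746 -0.2258]
[308 291] [ 0.4918 -0.3317]
[321 294] [ 0.5172 -0.3529]
blank ((541.1483764648438, 34.46418762207031), (96.02293395996094, 61.68141174316406), 4.200581073760986) (245, 194, 21, 31)
[258 194] [0.5901 0.0226]
[247 196] [0.5846 0.0581]
[248 206] [0.5516 0.0554]
[245 210] [0.5388 0.0652]
[248 224] [0.4931 0.0564]
[263 223] [0.4949 0.0087]
[265 220] [0.5044 0.0021]
[264 207] [0.5468 0.0043]
[260 205] [0.5538 0.017 ]
198 [[0.578, 0.0598], [0.5768, 0.0181]]
202 [[0.5648, 0.0568], [0.5635, 0.0152]]
206 [[0.5517, 0.057], [0.5501, 0.0058]]
210 [[0.5389, 0.0668], [0.537, 0.0029]]
214 [[0.5257, 0.0638], [0.5239, 0.0032]]
218 [[0.5127, 0.064], [0.5109, 0.0004]]
222 [[0.4997, 0.061], [0.498, 0.0038]]
top peg px 352 354 182 186 11
0.052 [[0.6333, -0.2946], [0.641, -0.2951], [0.6236, -0.2941]]
0.069 [[0.6288, -0.2921], [0.6365, -0.2926], [0.6193, -0.2916]]
0.086 [[0.6244, -0.2896], [0.6319, -0.29], [0.6149, -0.289]]
side peg px 353 356 248 259 36
0.052 [[0.6393, -0.2709], [0.652, -0.2433], [0.6277, -0.2961]]
0.069 [[0.6273, -0.2953], [0.6396, -0.2685], [0.616, -0.3199]]
0.086 [[0.6152, -0.3198], [0.6272, -0.2937], [0.6042, -0.3438]]
```

```bash
cat >> h.py <<'E'
from scipy.spatial.transform import Rotation as Ro
def to(x,y,z,yaw):  # tool y axis at world heading yaw (deg); tool straight down
    s=get_state();w=s['orientation'];R=Ro.from_quat([w[1],w[2],w[3],w[0]])
    a=np.radians(yaw);Y=np.array([np.cos(a),np.sin(a),0]);Z=np.array([0,0,-1.]);X=np.cross(Y,Z)
    G=Ro.from_matrix(np.c_[X,Y,Z])
    return R.inv().apply(np.array([x,y,z])-s['tcp_pos']).round(4),(R.inv()*G).as_rotvec(True).round(2)
E
python3 - <<'E'
from h import *
print(to(.525,.034,.19,94))
E
```

```text
(array([-0.497 , -0.4018,  0.0411]), array([ -0.09,  -0.03, -19.46]))
```

{"api": "drive_tool", "payload": {"deltas": [[[0,-0.05,-0.04,0.003,0,0,-2],[0,-0.1,-0.08,0.006,0,0,-4],[0,-0.15,-0.12,0.01,0,0,-6],[0,-0.2,-0.16,0.012,0,0,-8],[0,-0.25,-0.2,0.015,0,0,-10],[0,-0.3,-0.24,0.018,0,0,-12],[0,-0.35,-0.28,0.021,0,0,-14],[0,-0.4,-0.32,0.024,0,0,-16],[0,-0.44,-0.355,0.027,0,0,-18],[0,-0.475,-0.383,0.03,0,0,-19],[0,-0.497,-0.402,0.03,0,0,-19.5],[0,-0.497,-0.402,0.03,0,0,-19.5]]]}}

```text
clock: 1.6
tcp_pos: [0.5258, 0.0326, 0.2005]
orientation: [-0.0, -0.034, 0.999, 0.0]
wrist_force: [0.4, 0.9, 0.0]
finger_gap: 0.0856
grip_force: 0.0
```

```bash
python3 - <<'E'
from h import *
print(to(.525,.034,.093,94))
p,_=cam('side');t,_=cam('top')
a=cv2.resize(p[110:240,225:345],None,fx=3.3,fy=3.3,interpolation=cv2.INTER_CUBIC)
b=cv2.resize(t[150:280,200:320],None,fx=3.3,fy=3.3,interpolation=cv2.INTER_CUBIC)
cv2.imwrite('pics/a1.png',np.hstack([a,b])[...,::-1])
E
```

```text
(array([0.0006, 0.0015, 0.1075]), array([ 0.01, -0.06, -0.15]))
```

View pics/a1.png

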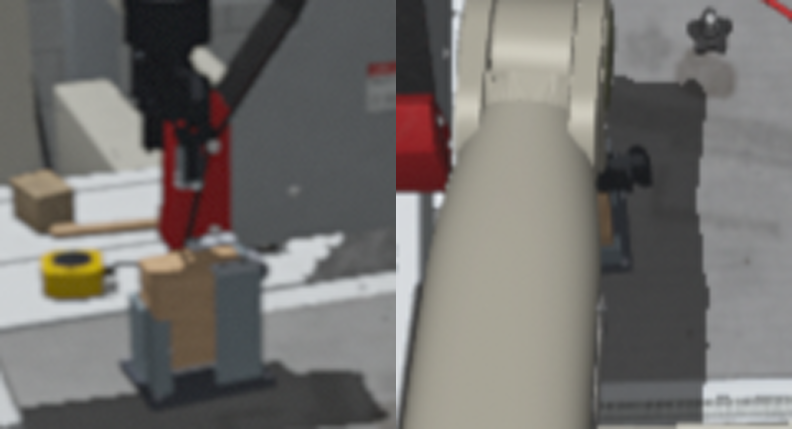

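The gripper hangs over the front part of the stack, with the fingers beside it in y, so I can descend.

{"api": "drive_tool", "payload": {"deltas": [[[0,0.001,0.0015,0.03,0,0,0],[0,0.001,0.0015,0.06,0,0,0],[0,0.001,0.0015,0.085,0,0,0],[0,0.001,0.0015,0.1,0,0,0],[0,0.001,0.0015,0.1065,0,0,0],[0,0.001,0.0015,0.1065,0,0,0],[60,0.001,0.0015,0.1065,0,0,0],[90,0.001,0.0015,0.1065,0,0,0],[130,0.001,0.0015,0.1065,0,0,0],[130,0.001,0.0015,0.1065,0,0,0],[130,0.001,0.0015,0.1065,0,0,0]]], "newtons": 50}}

```text
clock: 3.08
tcp_pos: [0.5249, 0.0339, 0.0961]
orientation: [0.001, -0.035, 0.999, -0.002]
wrist_force: [-1.2, -5.4, 3.0]
finger_gap: 0.0591
grip_force: 58.0
```

{"api": "drive_tool", "payload": {"deltas": [[[130,0.005,0,0,0,0,0],[130,0.012,0,0,0,0,0],[130,0.02,0,0,0,0,0],[130,0.028,0,0,0,0,0],[130,0.036,0,0,0,0,0],[130,0.044,0,0,0,0,0],[130,0.052,0,0,0,0,0],[130,0.058,0,0,0,0,0],[130,0.058,0,0,0,0,0]]]}}

```text
clock: 4.2
tcp_pos: [0.4672, 0.0315, 0.0959]
orientation: [0.002, -0.035, 0.999, -0.0]
wrist_force: [4.0, 0.7, 5.4]
finger_gap: 0.059
grip_force: 58.0
```

```bash
python3 - <<'E'
from h import *
p,_=cam('side')
a=cv2.resize(p[130:250,225:345],None,fx=4,fy=4,interpolation=cv2.INTER_CUBIC)
cv2.imwrite('pics/a2.png',a[...,::-1])
E
```

```text
(no output)
```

View pics/a2.png

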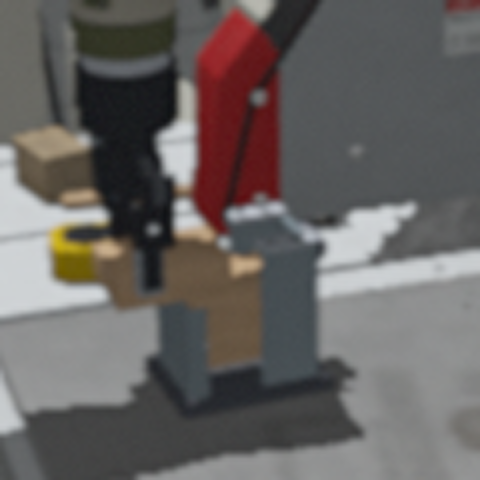

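The top blank is clear of the lips and held level, with the next one under it. Lifting.

{"api": "drive_tool", "payload": {"deltas": [[[130,0.001,0,-0.008,0,0,0],[130,0.002,0,-0.02,0,0,0],[130,0.003,0,-0.04,0,0,0],[130,0.003,0,-0.07,0,0,0],[130,0.003,0,-0.09,0,0,0],[130,0.003,0,-0.1,0,0,0]]]}}

```text
clock: 5.0
tcp_pos: [0.4619, 0.0316, 0.1953]
orientation: [-0.001, -0.035, 0.999, 0.0]
wrist_force: [-0.1, 0.5, -2.7]
finger_gap: 0.059
grip_force: 57.5
```

```bash
python3 - <<'E'
from h import *
print(to(.4955,-.2852,.12,101.3))
E
```

```text
(array([-0.0113, -0.3185,  0.0751]), array([ 0.04, -0.12, -7.26]))
```

{"api": "drive_tool", "payload": {"deltas": [[[130,-0.001,-0.03,0,0,0,-1],[130,-0.003,-0.08,0,0,0,-2],[130,-0.005,-0.13,0,0,0,-3],[130,-0.007,-0.18,0,0,0,-4],[130,-0.009,-0.23,0.01,0,0,-5],[130,-0.01,-0.275,0.03,0,0,-6],[130,-0.011,-0.305,0.055,0,0,-7],[130,-0.011,-0.3185,0.07,0,0,-7.3],[130,-0.011,-0.3185,0.075,0,0,-7.3],[130,-0.011,-0.3185,0.075,0,0,-7.3]]]}}

```text
clock: 6.25
tcp_pos: [0.4962, -0.284, 0.1197]
orientation: [-0.0, -0.099, 0.995, 0.001]
wrist_force: [-0.3, -0.2, -0.3]
finger_gap: 0.0588
grip_force: 57.4
```

```bash
python3 - <<'E'
from h import *
print(get_state()['wrist_force'])
p,e=cam('side');t,_=cam('top')
a=cv2.resize(p[190:305,265:375],None,fx=3.5,fy=3.5,interpolation=cv2.INTER_CUBIC)
b=cv2.resize(t[165:280,290:400],None,fx=3.5,fy=3.5,interpolation=cv2.INTER_CUBIC)
cv2.imwrite('pics/a3.png',np.hstack([a,b])[...,::-1])
# fences in jig frame, from the side cloud of the first picture is gone: use this one
W=cloud('side',e);z=W[...,2];o=np.array([.5535,-.2695]);c,s=np.cos(np.radians(11.3)),np.sin(np.radians(11.3))
J=(W[...,:2]-o)@np.array([[c,-s],[s,c]])
for lo,hi in((.02,.031),(.033,.039)):
    m=(z>lo)&(z<hi)&(abs(J[...,0])<75)&(abs(J[...,1])<75)
    H,_,_=np.histogram2d(J[m][:,0],J[m][:,1],bins=[np.arange(-60,75,6)/1000,np.arange(-66,72,12)/1000])
    print(lo);[print(int(x),r.astype(int)) for x,r in zip(np.arange(-60,75,6),H) if r.sum()]
E
```

```text
[-0.33126803 -0.15096958 -0.3254025 ]
0.02
6 [ 0  2  2  0  0  0  0  0 11  8  0]
12 [0 8 1 0 0 0 0 0 7 0 0]
18 [0 3 0 0 0 0 0 0 6 0 0]
24 [0 0 0 0 0 0 0 0 6 0 0]
30 [0 0 0 0 0 0 0 0 8 0 0]
36 [0 0 1 1 0 1 4 3 6 0 0]
42 [ 0  0 12  3  0  2  4  8  5  0  0]
48 [0 0 4 0 0 0 1 0 0 0 0]
54 [0 0 3 0 0 0 0 0 0 0 0]
0.033
6 [0 2 2 0 0 0 0 0 3 1 0]
12 [0 4 2 0 0 0 0 0 4 3 0]
18 [0 2 0 0 0 0 0 0 2 3 0]
24 [0 0 2 0 0 0 0 0 3 1 0]
30 [0 0 0 0 0 0 0 0 2 2 0]
36 [0 0 0 0 0 1 1 0 4 5 0]
42 [0 0 1 0 4 4 4 5 7 2 0]
48 [0 0 2 0 3 5 3 4 6 1 0]
54 [0 0 1 0 1 1 3 1 2 0 0]
```

View pics/a3.png

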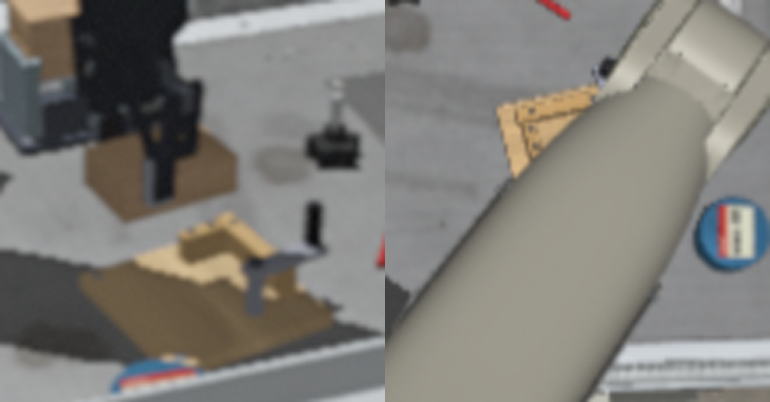

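The side view shows the blank over the jig's near half. Its front edge is short of the keeper post, and the fence positions agree with the plate centre being the origin. Lowering.

{"api": "drive_tool", "payload": {"deltas": [[[130,0,0,0.02,0,0,0],[130,0,0,0.05,0,0,0],[130,0,0,0.075,0,0,0],[130,0,0,0.09,0,0,0],[130,0,0,0.096,0,0,0],[130,0,0,0.0985,0,0,0],[130,0,0,0.0995,0,0,0],[130,0,0,0.0995,0,0,0]]]}}

```text
clock: 7.35
tcp_pos: [0.497, -0.2858, 0.0209]
orientation: [0.0, -0.099, 0.995, -0.0]
wrist_force: [1.2, -0.2, -0.7]
finger_gap: 0.0588
grip_force: 57.5
```

```bash
python3 - <<'E'
from h import *
s=get_state();print(s['tcp_pos'],s['wrist_force'],s['ft_torque'])
E
```

```text
[ 0.49699732 -0.28582872  0.02087841] [ 1.21965845 -0.16029731 -0.67456651] [0.00335374 0.01930281 0.01033409]
```

{"api": "drive_tool", "payload": {"deltas": [[[130,-0.005,0,0.0015,0,0,0],[130,-0.01,0,0.0015,0,0,0],[130,-0.015,0,0.0015,0,0,0],[130,-0.02,0,0.0015,0,0,0],[130,-0.025,0,0.0015,0,0,0],[130,-0.03,0,0.0015,0,0,0],[130,-0.03,0,0.0015,0,0,0]]]}}

```text
clock: 8.22
tcp_pos: [0.5238, -0.2781, 0.019]
orientation: [-0.002, -0.099, 0.995, 0.001]
wrist_force: [-8.4, 3.6, 8.8]
finger_gap: 0.0586
grip_force: 58.5
```

{"api": "drive_tool", "payload": {"deltas": [[[130,-0.001,0,0,0,0,0],[130,-0.002,0,0,0,0,0],[130,-0.003,0,0,0,0,0],[130,-0.004,0,0,0,0,0],[130,-0.004,0,0,0,0,0]]]}}

```text
clock: 8.85
tcp_pos: [0.5275, -0.2774, 0.019]
orientation: [-0.002, -0.099, 0.995, 0.001]
wrist_force: [-8.1, 3.9, 8.9]
finger_gap: 0.0584
grip_force: 58.4
```

{"api": "drive_tool", "payload": {"deltas": [[[130,0,0,-0.0005,0,0,0],[130,0,0,-0.001,0,0,0],[130,0,0,-0.001,0,0,0]]]}}

```text
clock: 9.22
tcp_pos: [0.5288, -0.2772, 0.0191]
orientation: [-0.001, -0.099, 0.995, 0.001]
wrist_force: [-3.6, 4.2, 0.7]
finger_gap: 0.0589
grip_force: 57.4
```

```bash
python3 - <<'E'
from h import *
s=get_state();print(s['tcp_pos'],s['wrist_force'],s['ft_torque'])
p,e=cam('side')
a=cv2.resize(p[225:305,275:375],None,fx=6,fy=6,interpolation=cv2.INTER_CUBIC)
cv2.imwrite('pics/a4.png',a[...,::-1])
E
```

```text
[ 0.52880927 -0.27723526  0.01914186] [-3.58436566  4.18520459  0.70293099] [0.77195648 0.74257198 0.10085875]
```

View pics/a4.png

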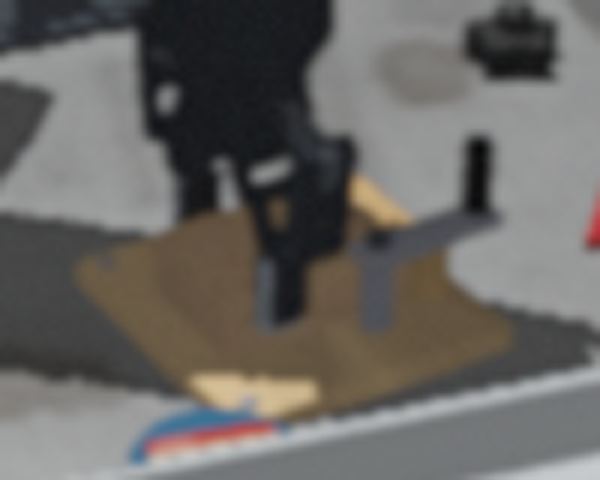

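{"api": "drive_tool", "payload": {"deltas": [[[130,0,0.001,0,0,0,0],[130,0,0.002,0,0,0,0],[130,0,0.002,0,0,0,0]]]}}

```text
clock: 9.65
tcp_pos: [0.5301, -0.2769, 0.0198]
orientation: [0.0, -0.099, 0.995, -0.0]
wrist_force: [0.3, 1.4, -2.5]
finger_gap: 0.0591
grip_force: 57.3
```

```bash
python3 - <<'E'
from h import *
s=get_state();print(s['tcp_pos'],s['wrist_force'],s['ft_torque'])
p,e=cam('side');p2,d=cam('top')
W=cloud('side',e);z=W[...,2];o=np.array([.5535,-.2695]);c,s=np.cos(np.radians(11.3)),np.sin(np.radians(11.3))
J=((W[...,:2]-o)@np.array([[c,-s],[s,c]]))*1000
h=cv2.cvtColor(p,cv2.COLOR_RGB2HSV);wd=(h[...,0]>5)&(h[...,0]<28)&(h[...,1]>70)
m=wd&(z>.018)&(z<.055)&(abs(J[...,0])<90)&(abs(J[...,1])<60)
f=m&(z<.038)&(J[...,0]<20)&(J[...,1]<-15)
P=J[f];print('blank -y face',len(P),np.polyfit(P[:,0],P[:,1],1),P[:,0].min(),P[:,0].max())
g=m&(z>.039)&(z<.05);P=J[g];print('top',len(P),np.percentile(P,[2,50,98],axis=0).round(1),np.median(z[g]))
po=(z>.018)&(z<.04)&~wd&(abs(J[...,0]-20)<12)&(abs(J[...,1]+46)<15);P=J[po];print('post',len(P),np.percentile(P,[5,50,95],axis=0).round(1))
E
```

```text
[ 0.53006636 -0.27692338  0.01981149] [ 0.3000565   1.37871499 -2.45237301] [0.30698057 0.07677873 0.07084123]
blank -y face 95 [ -0.08957182 -32.09751893] -52.060030179409935 12.173525587140333
top 207 [[-49.8 -32.9]
 [-31.8  -2.4]
 [ 38.6  26.3]] 0.0414227693628203
post 46 [[ 10.4 -48.4]
 [ 13.6 -43.9]
 [ 28.7 -32.1]]
```

{"api": "drive_tool", "payload": {"deltas": [[[130,0,0.001,0.0005,0,0,0],[130,-0.001,0.001,0.0007,0,0,0],[130,-0.002,0.001,0.0007,0,0,0],[130,-0.003,0.001,0.0007,0,0,0],[130,-0.003,0.001,0.0007,0,0,0]]]}}

```text
clock: 10.38
tcp_pos: [0.5316, -0.2758, 0.0191]
orientation: [-0.001, -0.098, 0.995, -0.0]
wrist_force: [-4.8, -3.1, 1.6]
finger_gap: 0.0594
grip_force: 57.7
```

{"api": "drive_tool", "payload": {"deltas": [[[130,-0.001,0,0,0,0,0],[130,-0.002,0,0,0,0,0],[130,-0.002,0,0,0,0,0]]]}}

```text
clock: 10.75
tcp_pos: [0.5316, -0.2758, 0.019]
orientation: [-0.003, -0.098, 0.995, -0.001]
wrist_force: [-9.9, -3.5, 4.7]
finger_gap: 0.0586
grip_force: 57.9
```

The end fence is touched: x stalls at about 10 N. Now sliding sideways to the side fence.

{"api": "drive_tool", "payload": {"deltas": [[[130,0.001,0.001,0,0,0,0],[130,0.001,0.002,0,0,0,0],[130,0.001,0.003,0,0,0,0],[130,0.001,0.003,0,0,0,0]]]}}

```text
clock: 11.25
tcp_pos: [0.5313, -0.2741, 0.0191]
orientation: [-0.002, -0.098, 0.995, -0.002]
wrist_force: [-6.8, -6.7, 0.4]
finger_gap: 0.0589
grip_force: 57.8
```

{"api": "drive_tool", "payload": {"deltas": [[[130,0,0.001,0,0,0,0],[130,0,0.002,0,0,0,0],[130,0,0.002,0,0,0,0]]]}}

```text
clock: 11.62
tcp_pos: [0.5309, -0.2723, 0.0191]
orientation: [-0.002, -0.098, 0.995, -0.002]
wrist_force: [-6.5, -6.7, 0.8]
finger_gap: 0.059
grip_force: 57.8
```

{"api": "drive_tool", "payload": {"deltas": [[[130,0,0.001,0,0,0,0],[130,0,0.002,0,0,0,0],[130,0,0.002,0,0,0,0]]]}}

```text
clock: 12.0
tcp_pos: [0.5305, -0.2703, 0.0191]
orientation: [-0.002, -0.098, 0.995, -0.002]
wrist_force: [-6.7, -7.1, -0.4]
finger_gap: 0.0589
grip_force: 57.8
```

{"api": "drive_tool", "payload": {"deltas": [[[130,0,0.001,0,0,0,0],[130,0,0.0015,0,0,0,0],[130,0,0.0015,0,0,0,0]]]}}

```text
clock: 12.38
tcp_pos: [0.5302, -0.2689, 0.0191]
orientation: [-0.002, -0.098, 0.995, -0.002]
wrist_force: [-7.2, -7.1, 0.0]
finger_gap: 0.0589
grip_force: 57.8
```

{"api": "drive_tool", "payload": {"deltas": [[[130,0,0.001,0,0,0,0],[130,0,0.0015,0,0,0,0],[130,0,0.0015,0,0,0,0]]]}}

```text
clock: 12.75
tcp_pos: [0.53, -0.2679, 0.0192]
orientation: [-0.001, -0.098, 0.995, -0.002]
wrist_force: [-7.1, -9.3, 0.5]
finger_gap: 0.0587
grip_force: 57.7
```

```bash
python3 - <<'E'
from h import *
s=get_state();print(s['tcp_pos'],s['wrist_force'],s['ft_torque'])
p,e=cam('side');p2,d=cam('top')
a=cv2.resize(p[235:300,280:370],None,fx=6,fy=6,interpolation=cv2.INTER_CUBIC)
b=cv2.resize(p2[180:240,315:375],None,fx=4,fy=6.5,interpolation=cv2.INTER_CUBIC)
cv2.imwrite('pics/a5.png',np.hstack([a,b])[:, :800,::-1])
E
```

```text
[ 0.53003428 -0.26789042  0.01921073] [-7.10413391 -9.31225417  0.50612341] [-1.72978473  1.32469563 -0.16587627]
```

View pics/a5.png

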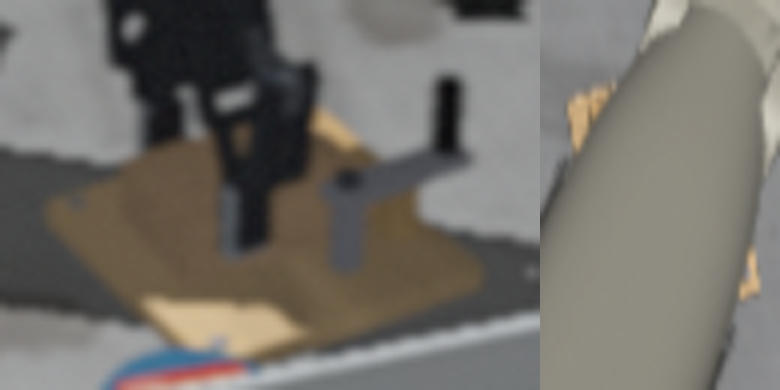

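{"api": "drive_tool", "payload": {"deltas": [[[130,0,0.001,0,0,0,0],[130,0,0.0015,0,0,0,0],[130,0,0.0015,0,0,0,0]]]}}

```text
clock: 13.22
tcp_pos: [0.53, -0.2678, 0.0193]
orientation: [-0.001, -0.097, 0.995, -0.003]
wrist_force: [-6.8, -11.5, -1.6]
finger_gap: 0.0588
grip_force: 57.7
```

{"api": "drive_tool", "payload": {"deltas": [[[130,-0.001,0,0.001,0,0,0],[130,-0.001,0,0.002,0,0,0],[130,-0.001,0,0.0025,0,0,0],[130,-0.001,0,0.0025,0,0,0]]]}}

```text
clock: 13.72
tcp_pos: [0.53, -0.2679, 0.0187]
orientation: [-0.002, -0.097, 0.995, -0.004]
wrist_force: [-13.9, -11.2, 13.8]
finger_gap: 0.0592
grip_force: 59.3
```

{"api": "drive_tool", "payload": {"deltas": [[[130,0.001,-0.001,-0.001,0,0,0],[130,0.0015,-0.002,-0.0015,0,0,0],[80,0.0015,-0.002,-0.0015,0,0,0],[0,0.0015,-0.002,-0.0015,0,0,0],[0,0.0015,-0.002,-0.0015,0,0,0],[0,0.0015,-0.002,-0.0015,0,0,0],[0,0.0015,-0.002,-0.0015,0,0,0]]]}}

```text
clock: 14.6
tcp_pos: [0.5312, -0.2656, 0.018]
orientation: [0.0, -0.099, 0.995, 0.0]
wrist_force: [0.4, 0.1, -0.2]
finger_gap: 0.085
grip_force: 0.0
```

{"api": "drive_tool", "payload": {"deltas": [[[0,0,0,-0.02,0,0,0],[0,0,0,-0.06,0,0,0],[0,0,0,-0.11,0,0,0],[0,0,0.03,-0.13,0,0,0],[0,0,0.08,-0.13,0,0,0],[0,0,0.13,-0.13,0,0,0],[0,0,0.17,-0.13,0,0,0],[0,0,0.18,-0.13,0,0,0],[0,0,0.18,-0.13,0,0,0]]]}}

```text
clock: 15.72
tcp_pos: [0.4958, -0.0891, 0.1483]
orientation: [0.0, -0.099, 0.995, -0.0]
wrist_force: [-0.3, 0.3, -0.3]
finger_gap: 0.0853
grip_force: 0.0
```

```bash
python3 - <<'E'
from h import *
print(get_state()['tcp_pos'])
p,e=cam('side');p2,d=cam('top')
a=cv2.resize(p[235:300,280:370],None,fx=6,fy=6,interpolation=cv2.INTER_CUBIC)
b=cv2.resize(p2[178:243,315:375],None,fx=4,fy=6,interpolation=cv2.INTER_CUBIC)
b=cv2.resize(p2[178:243,315:380],(390,390),interpolation=cv2.INTER_CUBIC)
cv2.imwrite('pics/a6.png',cv2.resize(np.hstack([a,b]),(798,334))[...,::-1])
W=cloud('side',e);z=W[...,2];o=np.array([.5535,-.2695]);c,s=np.cos(np.radians(11.3)),np.sin(np.radians(11.3))
J=((W[...,:2]-o)@np.array([[c,-s],[s,c]]))*1000
g=(z>.0385)&(z<.0435)&(abs(J[...,0])<65)&(abs(J[...,1])<65);P=J[g];print('top',len(P),np.percentile(P,[3,50,97],axis=0).round(1),cv2.minAreaRect(P.astype(np.float32)))
for n,im in(('side',p),('top',p2)):
    pass
E
```

```text
[ 0.49579736 -0.08913944  0.14827037]
top 429 [[-46.  -24.3]
 [ -5.    5. ]
 [ 37.8  33.9]] ((-1.15814208984375, -5.23455810546875), (86.13230895996094, 96.53064727783203), 88.30142211914062)
```

View pics/a6.png

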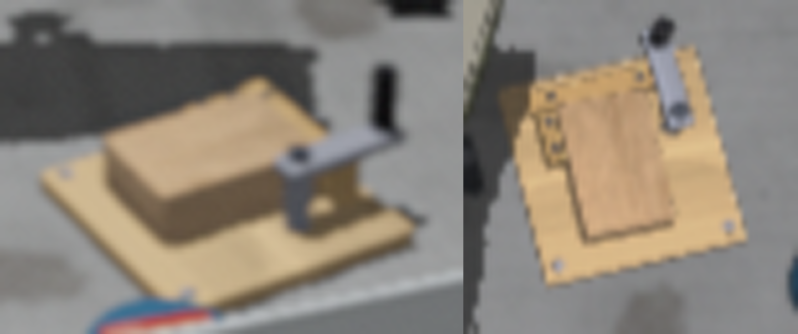

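The blank lies flat against the end fence and the side fence, with no visible gap at either. The bar still points along +x. The jig's real origin is about (.549,-.2645), which puts the pivot at (.578,-.306) and the peg at (.628,-.294): radius 51 mm, matching the given 50.

```bash
python3 - <<'E'
from h import *
print(to(.628,-.294,.058,101.3))
E
```

```text
(array([-0.0893, -0.2255,  0.0904]), array([-0.04,  0.04,  0.01]))
```

{"api": "drive_tool", "payload": {"deltas": [[[0,-0.015,-0.04,0,0,0,0],[0,-0.035,-0.09,0,0,0,0],[0,-0.055,-0.14,0,0,0,0],[0,-0.075,-0.19,0,0,0,0],[0,-0.087,-0.22,0,0,0,0],[0,-0.089,-0.2255,0.01,0,0,0],[0,-0.089,-0.2255,0.03,0,0,0],[0,-0.089,-0.2255,0.06,0,0,0],[0,-0.089,-0.2255,0.08,0,0,0],[0,-0.089,-0.2255,0.09,0,0,0],[0,-0.089,-0.2255,0.09,0,0,0]]], "newtons": 20}}

```text
clock: 17.2
tcp_pos: [0.6263, -0.2925, 0.0572]
orientation: [-0.001, -0.099, 0.995, 0.001]
wrist_force: [-0.0, -0.2, 0.6]
finger_gap: 0.0855
grip_force: 0.0
```

{"api": "drive_tool", "payload": {"deltas": [[[80,0,0,0,0,0,0],[140,0,0,0,0,0,0],[190,0,0,0,0,0,0],[230,0,0,0,0,0,0],[230,0,0,0,0,0,0],[230,0,0,0,0,0,0]]]}}

```text
clock: 17.95
tcp_pos: [0.6275, -0.2932, 0.0585]
orientation: [0.0, -0.099, 0.995, -0.0]
wrist_force: [0.1, -0.4, 2.9]
finger_gap: 0.0132
grip_force: 21.8
```

{"api": "drive_tool", "payload": {"deltas": [[[230,0.0007,0.0062,-0.001,0,0,0],[230,0.0017,0.0104,-0.001,0,0,0],[230,0.003,0.0146,-0.001,0,0,0],[230,0.0046,0.0186,-0.001,0,0,0],[230,0.0066,0.0225,-0.001,0,0,0],[230,0.009,0.0262,-0.001,0,0,0],[230,0.0116,0.0296,-0.001,0,0,0],[230,0.0116,0.0296,-0.001,0,0,0]]]}}

```text
clock: 18.95
tcp_pos: [0.6111, -0.2662, 0.059]
orientation: [0.001, -0.099, 0.995, -0.0]
wrist_force: [4.1, -1.5, -2.4]
finger_gap: 0.0131
grip_force: 21.2
```

{"api": "drive_tool", "payload": {"deltas": [[[230,0.003,0.0033,0.0005,0,0,0],[230,0.0062,0.0062,0.0005,0,0,0],[230,0.0096,0.0089,0.0005,0,0,0],[230,0.0133,0.0112,0.0005,0,0,0],[230,0.0172,0.0132,0.0005,0,0,0],[230,0.0212,0.0149,0.0005,0,0,0],[230,0.0254,0.0162,0.0005,0,0,0],[230,0.0296,0.0171,0.0005,0,0,0],[230,0.0296,0.0171,0.0005,0,0,0]]]}}

```text
clock: 20.08
tcp_pos: [0.5783, -0.2561, 0.059]
orientation: [0.001, -0.099, 0.995, -0.001]
wrist_force: [2.6, -4.1, -0.1]
finger_gap: 0.0132
grip_force: 21.4
```

{"api": "drive_tool", "payload": {"deltas": [[[230,0.003,0,0,0,0,0],[230,0.006,0,0,0,0,0],[230,0.008,0,0,0,0,0],[230,0.01,0,0,0,0,0],[230,0.01,0,0,0,0,0]]]}}

```text
clock: 20.7
tcp_pos: [0.5677, -0.257, 0.0589]
orientation: [0.0, -0.099, 0.995, 0.0]
wrist_force: [3.5, 0.7, 2.6]
finger_gap: 0.0135
grip_force: 21.7
```

{"api": "drive_tool", "payload": {"deltas": [[[230,0.001,0,0,0,0,0],[230,0.002,0,0,0,0,0],[230,0.002,0,0,0,0,0]]]}}

```text
clock: 21.08
tcp_pos: [0.5659, -0.2574, 0.0589]
orientation: [0.0, -0.099, 0.995, 0.0]
wrist_force: [4.0, 1.9, 4.3]
finger_gap: 0.0134
grip_force: 21.8
```

{"api": "drive_tool", "payload": {"deltas": [[[230,0.001,0,0,0,0,0],[230,0.002,0,-0.001,0,0,0],[230,0.003,0,-0.001,0,0,0],[230,0.003,0,-0.001,0,0,0]]]}}

```text
clock: 21.58
tcp_pos: [0.5651, -0.2576, 0.059]
orientation: [0.002, -0.099, 0.995, 0.001]
wrist_force: [12.8, 2.6, -3.4]
finger_gap: 0.0129
grip_force: 21.1
```

{"api": "drive_tool", "payload": {"deltas": [[[230,0.001,0,0,0,0,0],[230,0.002,0,0,0,0,0],[230,0.002,0,0,0,0,0]]]}}

```text
clock: 21.95
tcp_pos: [0.565, -0.2576, 0.059]
orientation: [0.004, -0.1, 0.995, 0.001]
wrist_force: [17.3, 4.2, -6.2]
finger_gap: 0.013
grip_force: 20.7
```

The motion has stalled at 17 N, so the bar is at its stop. I'll relax the preload, open, rise and look.

{"api": "drive_tool", "payload": {"deltas": [[[230,-0.003,0,0.001,0,0,0],[180,-0.003,0,0.001,0,0,0],[80,-0.003,0,0.001,0,0,0],[0,-0.003,0,0.001,0,0,0],[0,-0.003,0,0.001,0,0,0],[0,-0.003,0,-0.03,0,0,0],[0,-0.003,0,-0.08,0,0,0],[0,-0.003,0.04,-0.1,0,0,0],[0,-0.003,0.09,-0.1,0,0,0],[0,-0.003,0.14,-0.1,0,0,0],[0,-0.003,0.18,-0.1,0,0,0],[0,-0.003,0.18,-0.1,0,0,0]]]}}

```text
clock: 23.45
tcp_pos: [0.5273, -0.0791, 0.1598]
orientation: [-0.0, -0.101, 0.995, 0.0]
wrist_force: [1.4, -0.1, -0.2]
finger_gap: 0.0854
grip_force: 0.0
```

```bash
python3 - <<'E'
from h import *
print(get_state()['tcp_pos'],get_state()['wrist_force'])
p,e=cam('side');p2,d=cam('top')
a=cv2.resize(p[175:300,250:370],(400,417),interpolation=cv2.INTER_CUBIC)
b=cv2.resize(p2[178:243,315:377],(398,417),interpolation=cv2.INTER_CUBIC)
cv2.imwrite('pics/a7.png',np.hstack([a,b])[...,::-1])
W=cloud('top',d);z=W[...,2];m=(z>.047)&(z<.057)&(abs(W[...,0]-.57)<.06)&(abs(W[...,1]+.28)<.06)
P=W[m][:,:2]*1000;print(len(P),cv2.fitLine(P.astype(np.float32),cv2.DIST_HUBER,0,.01,.01).ravel())
W=cloud('side',e);z=W[...,2];m=(z>.058)&(z<.09)&(abs(W[...,0]-.567)<.03)&(abs(W[...,1]+.257)<.03);print('peg',m.sum(),np.median(W[m],0))
m=(z>.047)&(z<.056)&(abs(W[...,0]-.57)<.06)&(abs(W[...,1]+.28)<.06)
P=W[m][:,:2]*1000;print(len(P),cv2.fitLine(P.astype(np.float32),cv2.DIST_HUBER,0,.01,.01).ravel())
E
```

```text
[ 0.52734292 -0.07911574  0.15980337] [ 1.41110293 -0.10327755 -0.1720184 ]
125 [   0.5797814    -0.81477207  565.36127    -279.1715    ]
peg 64 [ 0.56628504 -0.26059663  0.07332478]
109 [ 2.5081193e-01 -9.6803582e-01  5.7127551e+02 -2.8470892e+02]
```

View pics/a7.png

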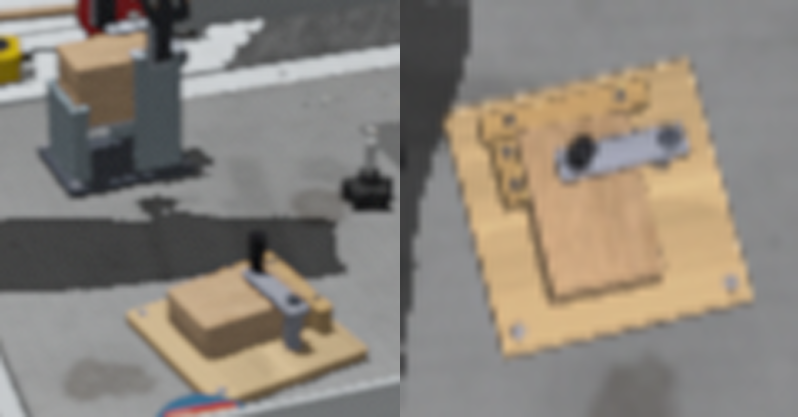

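```bash
python3 - <<'E'
from h import *
p,e=load('side')
W=cloud('side',e);z=W[...,2];o=np.array([.549,-.2645]);c,s=np.cos(np.radians(11.3)),np.sin(np.radians(11.3))
J=((W[...,:2]-o)@np.array([[c,-s],[s,c]]))*1000
g=(z>.0385)&(z<.0435)&(abs(J[...,0])<65)&(abs(J[...,1])<65);P=J[g];print(len(P),np.percentile(P,[3,97],axis=0).round(1))
b=P[P[:,0]<5];print('near half y',np.percentile(b[:,1],[3,97]))
print(hand_in())
E
```

```text
343 [[-43.3 -30.4]
 [ 42.5  27.8]]
near half y [-28.73778111  28.22683034]
the job is handed in; nothing more can be done
None
```

The job is handed in at about 23 s of the 58 s. The top blank lies flat in the jig against both fences, the keeper bar is closed to its stop, and the next blank has risen to the magazine's lips with the other two still in place.

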